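# Load the film holder under the scanner head

## Task

Lay the black film holder flat on the film scanner's bed, tapered nose between the guide rails and finger tab towards you, then push it in under the low scanner head until the sprung rollers inside click into the notches in its edges, and leave it seated there. Push gently and feel for the click, since its place under the head is not marked, and do not ram the holder into the end stop just past it. Leave the camera, the lens and the film can where they stand.

Things in the scene. Friction and masses are not known exactly. Their poses are not given: they have to be found in the camera images.
- holder_mid (a point): Centre of the film holder's plate, half-way up (5 mm above its underside). Black plastic plate 240 mm long (its x), 58 wide (y), 10 thick, about 0.14 kg, balancing 3 mm behind this point, five film windows. +x points to its nose, 120 mm ahead; the nose's last 24 mm taper to 42 mm wide. Each long edge has one V notch, 10 mm wide and 7 deep, centred 35 mm ahead of here. Starts flat on the bench.
- holder_tab (a point): Middle of the holder's finger tab, 115 mm behind holder_mid and 16 mm above the underside. The tab stands on the plate's tail, flush with the tail end: 10 mm long (x), 36 mm wide (y), rising 12 mm above the plate (its top 22 mm above the underside).
- scanner: Film scanner, fixed to the bench. Origin at bench height; +x is the direction in which the holder is pushed, z up. Its flat aluminium bed, 30 mm above the bench, spans x = -240 to 210 mm, y = -60 to 60 mm. A hidden end stop stands just past the click inside its head: pressing the holder on it with more than 10 N counts as forcing.
- mouth (a point): On the bed, midway between the two steel guide rails where they become straight: x = 5 mm of the scanner, 30 mm above the bench. The rails are 10 mm high. Their inner faces flare from 77 mm apart at scanner x = -25 to 60 mm apart here, and run on straight in +x through the head.
- head_front (a point): Middle of the lower front edge of the scanner's low head: x = 30 mm of the scanner, 43 mm above the bench, so 13 mm above the bed (3 mm over the holder's plate). The head, a 12 mm plate on two cheeks, runs to scanner x = 200 mm; a lens and camera on it reach 155 mm above the bench. The holder's tab stays outside, 75 mm or more from it.
- click_left (a joint): Outward travel (m) of the sprung roller (350 N/m, 2.3 N at 0) on the scanner's +y side, inside the head: 0 when free, about 0.0065 on the holder's straight edge, about 0.003 in the notch. Both rollers ride on a carriage clamped anywhere from scanner x = 47 to 98 mm, so the holder is home with its centre anywhere from x = 12 to 63 mm. A rigid end stop stands 2.5 mm past home.
- click_right (a joint): The same for the roller on the -y side. How the push feels: under 2 N along the rails; 2 to 6 N while the nose parts the rollers (nose tip 0 to 25 mm past them); under 4 N as they roll along the edges; then they drop into the notches, 85 mm behind the nose tip, and the push climbs steeply past 8 N. Let go there and the rollers centre the holder.
- compact_camera: Compact camera standing on the bench, 118 mm wide, 72 mm high, 64 mm deep with its lens; origin under its middle. Not to be disturbed.
- projection_lens: Brass projection lens standing upright, 68 mm diameter, 100 mm high; origin under its middle. Not to be disturbed.
- film_can: Flat round aluminium film can, 103 mm diameter, 26 mm high; origin under its middle. Not to be disturbed.
Things that resemble listed ones, but are neither listed nor needed, are in the scene too. Several things look just like the part that bears holder_mid: the one meant starts farthest from the robot's base.

How it is judged:
On the way:
1. the holder lies flat on the bed in front of the head, in line with the guide, nose towards the head (x of holder_mid in the frame of scanner between -0.18 and -0.07 m and y of holder_mid in the frame of scanner between -0.01 and 0.01 m and z of holder_mid in the frame of scanner between 0.032 and 0.039 m and angle between the x axis of holder_mid and the x axis of scanner, either way round below 0.1 rad), for 0.2 s.
At the end, for the whole second after the job is handed in: The holder lies flat under the head (centre 10.5 to 65.5 mm past the scanner's origin along x, centre height 32 to 38 mm, in line within 0.06 rad), at rest, with both rollers sunk into its notches (travel under 4.8 mm) (x of holder_mid in the frame of scanner between 0.0105 and 0.0655 m and z of holder_mid in the frame of scanner between 0.032 and 0.038 m and angle between the x axis of holder_mid and the x axis of scanner, either way round below 0.06 rad and value of joint each of click_left, click_right below 0.0048 m and linear speed of holder below 0.01 m/s); the robot touches nothing.
It fails at once if the holder is rammed against the end stop past the click with more than 10 N (contact force between holder and carriage_c0 above 10 N).
It fails at once if the camera, the lens or the film can is moved more than 20 mm or tipped (distance of any of compact_camera, projection_lens, film_can from where it was at the start of the episode above 0.02 m or angle between any of compact_camera, projection_lens, film_can's own z axis and vertical above 0.3 rad).
It also fails if it takes over 64 s, if anything falls off the work surface, if the arm or the gripper's body presses on something with over 40 N, if the wrist force passes 120 N, or if a joint passes its speed limit or range.

## Robot

A 6-joint arm with a two-finger parallel gripper is mounted at the origin on the work surface. World frame = base frame: x ahead of the robot, y to its left, z up, the work surface at z = 0. Lengths are in m, angles in rad, forces in N, time in s.
With the tool pointing down it reaches from about 0.3 to 0.875 m from the base axis. Payload 4.2 kg.
Tool frame: the origin (TCP) lies on the centre line of the jaws, within the pads' length; the fingertips stand 14 mm ahead of it and the grasp point (between the pads) lies 5 mm behind it; x points along the fingers, z is the direction in which the jaws open and shut, and the axes are right-handed (so a half turn about x gives the same grasp; the last joint's range is limited). The gripper opens to 85 mm and grips with 20 to 120 N. Pads are 22 mm wide; open, the fingers measure 114 mm over their backs; the gripper's body (76 mm by 85 mm) begins 54 mm behind the grasp point. The pads swing forward as they close: fully open they stand 13 mm farther back than shut.
Start: joints at [-1.143, 0.32, 1.565, -0, 1.257, -0.02], TCP at [0.249, -0.518, 0.245] pointing down, gripper open.
Joint ranges: [-3.11, 3.11], [-0.84, 2.01], [0.21, 2.61], [-1.34, 4.49], [0.05, 2.63], [-2.56, 2.56]. Speed limits (rad/s): [2.57, 2.57, 3.14, 3.14, 3.14, 3.14].

## Interface

Orientations are given as a unit quaternion [w, x, y, z].
In Python, from rig import bot gives the robot as it stands.
- The arm moves only by the tool carry_out, never from a script. Its argument "series" is a list of rows, each a list of 3 entries, a list of its own where there are three numbers: the shift along the world's x, y, z in cm, then the turn about the world's z in degrees, then the opening, from 0 (shut) to 1 (fully open). In form: [[[dx, dy, dz], roll, jaw], ...]. A call has 1 to 12 rows; each row shifts and turns the commanded pose from where the row before left it; what a row does not reach is not made up. A row lasts 1/10 s, in which the tool goes at most 50 mm and 8.59 degrees, less where a joint would pass 70% of its speed; a pose out of reach is approached as far as the arm can. A call with a gripper value outside its range is refused whole. The fingers move at their own pace and stop on an object; the grip force is fixed at half the most. Time passes only in rows, so rows that do not move let the fingers close. It gives the time, the measured TCP pose, the force and the opening at its end, in the units of the state.
- bot.read_state(): the state, without advancing time (a new reading comes with each control period).
- bot.grab_frame(name): name is "scene" or "side" or "wrist"; returns the picture (420x560x3 uint8, red, green, blue); there is no depth.
- bot.camera_info(name): a dict with "mtx" (3x3 intrinsics, pixels), "k1" (the pictures are not rectified: a ray, as slopes to the right and down, at radius r is drawn at 1 + k1 r^2 times it, then the intrinsics apply), "T" (4x4, takes a point from camera to world coordinates). Camera axes: x right, y up, looking along -z (the intrinsics and any distortion apply to the point x, -y, -z); pixel columns grow to the right and rows downward; lengths in m; the calibration is good to about 2 mm. A picture is of the moment at which its call begins: read the wrist's pose just before it. camera_info takes no time and is no camera call; for the wrist camera it gives the pose at the moment of the call.
- bot.close_job(): hands the job in, once; it reports no verdict.
The state is a dict: "time": time; "q": joint angles; "qvel": joint speeds; "joint_torque": joint torques, N m; "tool_pos": TCP position; "eef_rot": TCP orientation; "force": force on the tool from outside, world axes, zero at the start; "moment": the same for the moment, N m; "opening": finger opening in m.
Only numpy, scipy, OpenCV 4.12 (cv2) and the standard library are available. Lean on these libraries where they do the work, as an engineer would, in place of code of your own. Each camera call takes 0.05 s, during which the arm holds its last target. There are 200 camera calls.

## Working session

There is one attempt and no reset: what is moved stays moved. The work goes in short steps, Python scripts to look and compute and a tool call to move; the robot and the scene stay as the last step left them, time stands still between calls to the robot, and variables do not carry over. Pictures are saved under pics/ and viewed, about 8 in all and at most 12, crops included, and the job is handed in when it is done.

Besides the shell and the picture viewer there is one more tool, called after "Request:" in YAML: its name, and indented under it one key for each argument. carry_out: Moves the arm, as the interface text tells. Its arguments: {"type":"object","properties":{"series":{"type":"array","items":{"type":"array"}}},"required":["series"]}

```bash
mkdir -p pics; python3 - <<'E'
from rig import bot
import cv2
for n in ("scene","side"):
    cv2.imwrite(f"pics/{n}0.png",cv2.resize(bot.grab_frame(n)[:,:,::-1],(800,600),interpolation=cv2.INTER_CUBIC))
    i=bot.camera_info(n);print(n,i)
print(bot.read_state())
E
```

```text
scene {'mtx': array([[404.84291219,   0.        , 278.7255107 ],
       [  0.        , 404.84291219, 207.62045203],
       [  0.        ,   0.        ,   1.        ]]), 'k1': 0.022390598817348256, 'T': array([[-0.21970137, -0.66228907,  0.71631312,  1.20540651],
       [ 0.97554739, -0.14447103,  0.16563638,  0.17953042],
       [-0.00621267,  0.73518794,  0.67783486,  0.72479727],
       [ 0.        ,  0.        ,  0.        ,  1.        ]])}
side {'mtx': array([[427.23650508,   0.        , 275.88403316],
       [  0.        , 427.23650508, 205.09426028],
       [  0.        ,   0.        ,   1.        ]]), 'k1': 0.013815206440068359, 'T': array([[-0.94124203,  0.19813502, -0.27350676,  0.1906407 ],
       [-0.33771924, -0.55942137,  0.75696331,  0.88270614],
       [-0.00302459,  0.80485418,  0.59346492,  0.75205157],
       [ 0.        ,  0.        ,  0.        ,  1.        ]])}
{'time': 0.1, 'q': array([-1.14302234e+00,  3.20225700e-01,  1.56558192e+00, -2.41896927e-06,
        1.25738556e+00, -1.99873892e-02]), 'qvel': array([ 5.45824647e-04, -1.63066654e-03, -2.04776781e-03,  2.02096776e-05,
       -3.03600543e-04,  1.16644042e-03]), 'joint_torque': array([-4.55641402e-04, -4.16411054e+01, -2.34705073e+01, -1.30567978e-04,
        4.95782893e-03,  1.82801205e-05]), 'tool_pos': array([ 0.24878126, -0.51793783,  0.24455795]), 'eef_rot': array([ 0.59805581,  0.37682385,  0.59900243, -0.37620356]), 'force': array([ 0.34582974, -1.07310027, -0.88709489]), 'moment': array([ 0.01283543,  0.03768575, -0.04888974]), 'opening': 0.08536279912203897}
```

View pics/scene0.png

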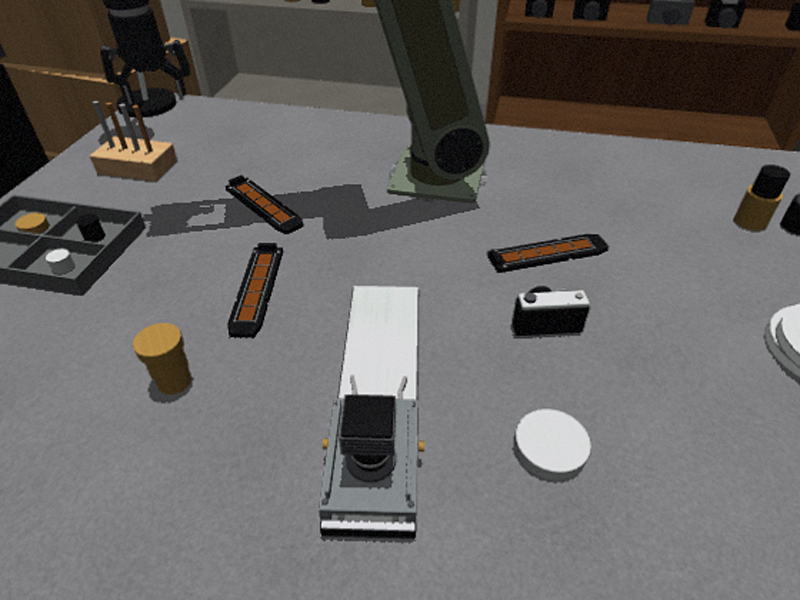

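View pics/side0.png

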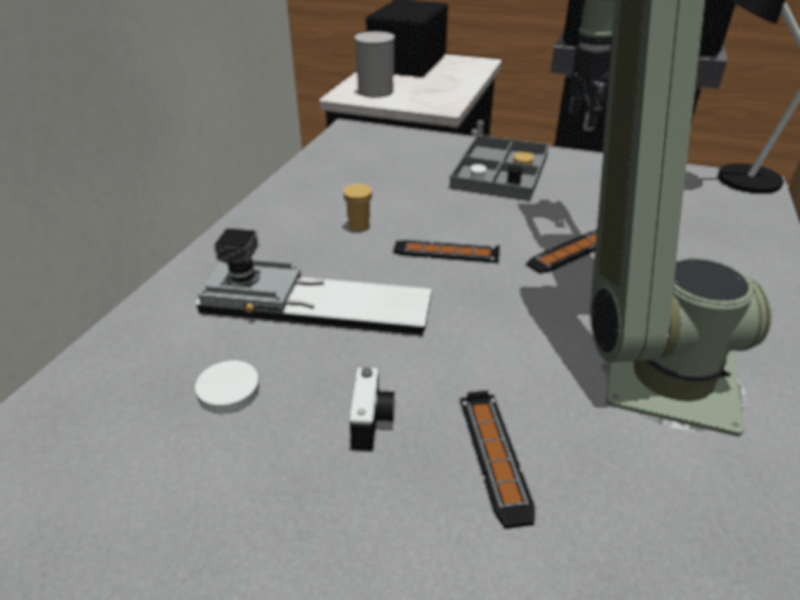

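The scene view shows three holders: A near (255,290), B near (263,203) and C near (548,252). The scanner bed's front corners are at (353,287) and (418,288), its head is near (370,460), and the camera, lens and can are around it. The side view agrees. I'll work out positions from both.

```bash
cat > h.py <<'E'
from rig import bot
import numpy as np, cv2
def ray(n,uv,info=None,s=560/800):
    i=info or bot.camera_info(n);m=np.array(i["mtx"]);T=np.array(i["T"])
    p=cv2.undistortPoints(np.array([[uv]],float)*s,m,np.array([i["k1"],0,0,0,0.]))[0,0]
    return T[:3,3],T[:3,:3]@np.array([p[0],-p[1],-1])
def hit(n,uv,z,info=None,s=560/800):
    o,d=ray(n,uv,info,s);return (o+d*(z-o[2])/d[2]).round(4)
def px(n,P,info=None):
    i=info or bot.camera_info(n);T=np.array(i["T"]);c=T[:3,:3].T@(np.array(P)-T[:3,3])
    x,y=c[0]/-c[2],-c[1]/-c[2];k=1+i["k1"]*(x*x+y*y);m=i["mtx"]
    return (m[0][0]*x*k+m[0][2],m[1][1]*y*k+m[1][2])
E
python3 - <<'E'
from h import *
for l,n,uv,z in [("A tabtop","scene",(268,246),.022),("A nose","scene",(243,330),.01),("A tab","side",(496,247),.022),("A nose","side",(397,247),.01),
("B1","scene",(235,181),.01),("B2","scene",(294,225),.01),("C tab","scene",(496,256),.02),("C nose","scene",(604,242),.01),("C tab","side",(480,395),.022),("C nose","side",(515,515),.01),
("bedL","scene",(353,287),.03),("bedR","scene",(418,288),.03),("bedside","side",(431,289),.03),("bedside2","side",(426,324),.03),
("headfrontL","scene",(335,400),.055),("headfrontR","scene",(416,400),.055),("headbackL","scene",(321,512),.055),("headbackR","scene",(416,512),.055),("bedbackL","scene",(321,527),.03),("bedbackR","scene",(415,527),.03),
("rail tip L","scene",(352,377),.04),("rail tip R","scene",(405,378),.04),("cam","scene",(550,333),0),("can","scene",(552,440),.026),("lens","scene",(170,390),0)]:
    print(l,n,hit(n,uv,z))
E
```

```text
A tabtop scene [ 0.3734 -0.2769  0.022 ]
A nose scene [ 0.5894 -0.2369  0.01  ]
A tab side [ 0.3705 -0.2882  0.022 ]
A nose side [ 0.5861 -0.2324  0.01  ]
B1 scene [ 0.1437 -0.4535  0.01  ]
B2 scene [ 0.2796 -0.2586  0.01  ]
C tab scene [0.3067 0.1673 0.02  ]
C nose scene [0.203  0.3748 0.01  ]
C tab side [0.299 0.17  0.022]
C nose side [0.2037 0.3629 0.01  ]
bedL scene [ 0.4636 -0.0756  0.03  ]
bedR scene [0.4413 0.0396 0.03  ]
bedside side [ 0.4581 -0.0758  0.03  ]
bedside2 side [0.4345 0.0336 0.03  ]
headfrontL scene [ 0.7298 -0.0245  0.055 ]
headfrontR scene [0.7049 0.0887 0.055 ]
headbackL scene [0.8942 0.0091 0.055 ]
headbackR scene [0.8693 0.1218 0.055 ]
bedbackL scene [0.9011 0.0088 0.03  ]
bedbackR scene [0.876  0.1222 0.03  ]
rail tip L scene [ 0.6723 -0.0167  0.04  ]
rail tip R scene [0.657  0.0623 0.04  ]
cam scene [0.474  0.2785 0.    ]
can scene [0.7098 0.284  0.026 ]
lens scene [ 0.7274 -0.3006  0.    ]
```

```bash
cat >> h.py <<'E'
from scipy.spatial.transform import Rotation as R
def st():
    s=bot.read_state();q=s["eef_rot"];M=R.from_quat([q[1],q[2],q[3],q[0]]).as_matrix()
    print("t",round(s["time"],2),"p",s["tool_pos"].round(4),"jawyaw",round(np.degrees(np.arctan2(M[1,2],M[0,2])),2),"xaxis",M[:,0].round(3),"F",s["force"].round(2),"open",round(s["opening"],4),"q",s["q"].round(2))
    return s
E
python3 -c "
from h import *
st();print(bot.camera_info('wrist'))"
```

```text
t 0.1 p [ 0.2488 -0.5179  0.2446] jawyaw -64.35 xaxis [-0.001  0.001 -1.   ] F [ 0.35 -1.07 -0.89] open 0.0854 q [-1.14  0.32  1.57 -0.    1.26 -0.02]
{'mtx': array([[353.49653152,   0.        , 277.19484203],
       [  0.        , 353.49653152, 211.20413237],
       [  0.        ,   0.        ,   1.        ]]), 'k1': -0.059802228263806004, 'T': array([[ 0.43173201,  0.85288172,  0.29359878,  0.32410346],
       [-0.90199917,  0.40902489,  0.13818879, -0.48181532],
       [-0.00223052, -0.32448638,  0.94588774,  0.3729146 ],
       [ 0.        ,  0.        ,  0.        ,  1.        ]])}
```

Request:
carry_out:
  series:
    - [[2.9,3.2,0],-1.7,1]
    - [[2.9,3.2,0],-1.7,1]
    - [[2.9,3.2,0],-1.7,1]
    - [[2.9,3.2,0],-1.7,1]
    - [[2.9,3.2,0],-1.7,1]
    - [[2.9,3.2,0],-1.7,1]
    - [[2.9,3.2,0],-1.7,1]
    - [[2.8,3.2,0],-1.6,1]
    - [[0,0,0],0,1]
    - [[0,0,0],0,1]

```text
time: 1.1
tool_pos: [0.4801, -0.2616, 0.2448]
eef_rot: [0.55, 0.443, 0.551, -0.444]
force: [-0.3, 0.1, 0.9]
opening: 0.0854
```

```bash
python3 - <<'E'
from h import *
import pickle
st();i=bot.camera_info("wrist");pickle.dump(i,open("w1.pkl","wb"))
cv2.imwrite("pics/w1.png",cv2.resize(bot.grab_frame("wrist")[:,:,::-1],(800,600),interpolation=cv2.INTER_CUBIC))
E
```

```text
t 1.1 p [ 0.4801 -0.2616  0.2448] jawyaw -77.7 xaxis [-0.001 -0.    -1.   ] F [-0.33  0.13  0.91] open 0.0854 q [-0.52  0.28  1.63 -0.    1.24  0.84]
```

View pics/w1.png

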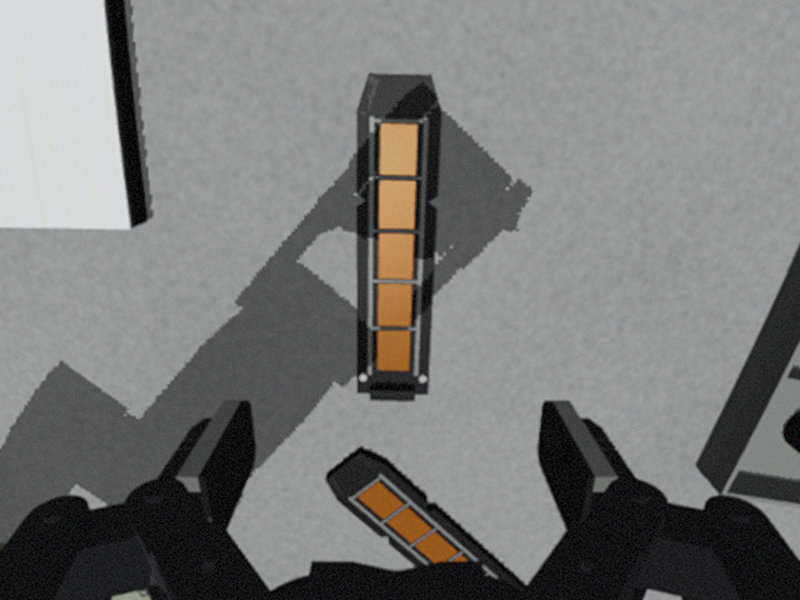

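The holder lies along the image, with nose corners (368,75) and (434,76), notches (359,200) and (434,203), and tail corners (358,392) and (427,392). The bed's front corner is at (132,229).

```bash
python3 - <<'E'
from h import *
import pickle
i=pickle.load(open("w1.pkl","rb"))
for l,uv,z in [("noseL",(369,75),.01),("noseR",(434,76),.01),("notchL",(359,200),.01),("notchR",(434,203),.01),("tailL",(358,391),.01),("tailR",(427,391),.01),("tabL",(370,387),.022),("tabR",(414,387),.022),("win top",(398,122),.01),("win bot",(393,372),.01),("bed corner",(132,228),.03),("bed edge",(105,0),.03),("bedfront",(0,227),.03)]:
    print(l,hit("wrist",uv,z,i))
E
```

```text
noseL [ 0.5917 -0.2185  0.01  ]
noseR [ 0.6003 -0.2609  0.01  ]
notchL [ 0.5089 -0.2278  0.01  ]
notchR [ 0.5181 -0.2806  0.01  ]
tailL [ 0.358  -0.2559  0.01  ]
tailR [ 0.3699 -0.3107  0.01  ]
tabL [ 0.3702 -0.264   0.022 ]
tabR [ 0.3776 -0.2977  0.022 ]
win top [ 0.5665 -0.2437  0.01  ]
win bot [ 0.3809 -0.2801  0.01  ]
bed corner [ 0.4603 -0.0772  0.03  ]
bed edge [ 0.6012 -0.0504  0.03  ]
bedfront [0.4414 0.0192 0.03  ]
```

```bash
python3 - <<'E'
from h import *
import pickle
from scipy.optimize import brentq
i=pickle.load(open("w1.pkl","rb"))
for a,b in [((251,402),(542,402)),((251,445),(540,445))]:
    f=lambda z: np.linalg.norm(hit("wrist",a,z,i)-hit("wrist",b,z,i))-.0854
    z=brentq(f,.1,.34); print("z rel TCP",z-.2448,hit("wrist",a,z,i),hit("wrist",b,z,i))
for dz in (-.014,-.001,.005):
    print(dz,[tuple(np.round(np.array(px("wrist",np.array([.4801,-.2616,.2448+dz])+s*.0427*np.array([.213,-.977,0])+f*.011*np.array([.977,.213,0]),i))/.7)) for s in(-1,1) for f in (-1,1)])
E
```

```text
z rel TCP -0.0011724832003730257 [ 0.4788 -0.218   0.2436] [ 0.4969 -0.3015  0.2436]
z rel TCP 0.0023904190118810287 [ 0.4665 -0.2204  0.2472] [ 0.4847 -0.3038  0.2472]
-0.014 [(np.float64(268.0), np.float64(433.0)), (np.float64(262.0), np.float64(373.0)), (np.float64(526.0), np.float64(432.0)), (np.float64(533.0), np.float64(373.0))]
-0.001 [(np.float64(258.0), np.float64(457.0)), (np.float64(250.0), np.float64(393.0)), (np.float64(537.0), np.float64(456.0)), (np.float64(544.0), np.float64(393.0))]
0.005 [(np.float64(253.0), np.float64(469.0)), (np.float64(245.0), np.float64(404.0)), (np.float64(542.0), np.float64(469.0)), (np.float64(550.0), np.float64(404.0))]
```

Request:
carry_out:
  series:
    - [[-0.3,0,-4],-1.6,1]
    - [[0,0,-4.5],0,1]
    - [[0,0,-4.5],0,1]
    - [[0,0,-4.5],0,1]
    - [[0,0,-3],0,1]
    - [[0,0,-2],0,1]
    - [[0,0,-1],0,1]
    - [[0,0,0],0,1]
    - [[0,0,0],0,1]

```text
time: 2.05
tool_pos: [0.4773, -0.2633, 0.0112]
eef_rot: [0.544, 0.452, 0.543, -0.452]
force: [0.9, -0.4, 0.9]
opening: 0.0855
```

Request:
carry_out:
  series:
    - [[0,0,0],0,0.7]
    - [[0,0,0],0,0.7]
    - [[0,0,0],0,0.5]
    - [[0,0,0],0,0.5]
    - [[0,0,0],0,0.5]
    - [[0,0,0],0,0.5]
    - [[0,0,0],0,0.5]

```text
time: 2.75
tool_pos: [0.4775, -0.2627, 0.0119]
eef_rot: [0.545, 0.452, 0.543, -0.452]
force: [-1.5, -0.2, 6.6]
opening: 0.0563
```

```bash
python3 -c "
from h import *
st()"
```

```text
t 2.75 p [ 0.4775 -0.2627  0.0119] jawyaw -79.42 xaxis [ 0.002 -0.001 -1.   ] F [-1.52 -0.21  6.56] open 0.0563 q [-0.52  0.52  1.92 -0.    0.69  0.86]
```

Request:
carry_out:
  series:
    - [[0,0,0.5],0,0.4]
    - [[0,0,2],0,0.4]
    - [[0,0,3],0,0.4]
    - [[0,0,3],0,0.4]
    - [[0,0,1],0,0.4]
    - [[0,0,0],0,0.4]
    - [[0,0,0],0,0.4]

```text
time: 3.45
tool_pos: [0.4762, -0.2618, 0.1043]
eef_rot: [0.543, 0.452, 0.545, -0.452]
force: [-0.5, 0.0, -2.2]
opening: 0.0561
```

```bash
python3 - <<'E'
from h import *
import pickle
st();i=bot.camera_info("wrist");pickle.dump(i,open("w2.pkl","wb"))
cv2.imwrite("pics/w2.png",cv2.resize(bot.grab_frame("wrist")[:,:,::-1],(800,600),interpolation=cv2.INTER_CUBIC))
E
```

```text
t 3.45 p [ 0.4762 -0.2618  0.1043] jawyaw -79.44 xaxis [-0.002  0.001 -1.   ] F [-0.47  0.04 -2.22] open 0.0561 q [-0.52  0.4   1.83 -0.    0.91  0.86]
```

View pics/w2.png

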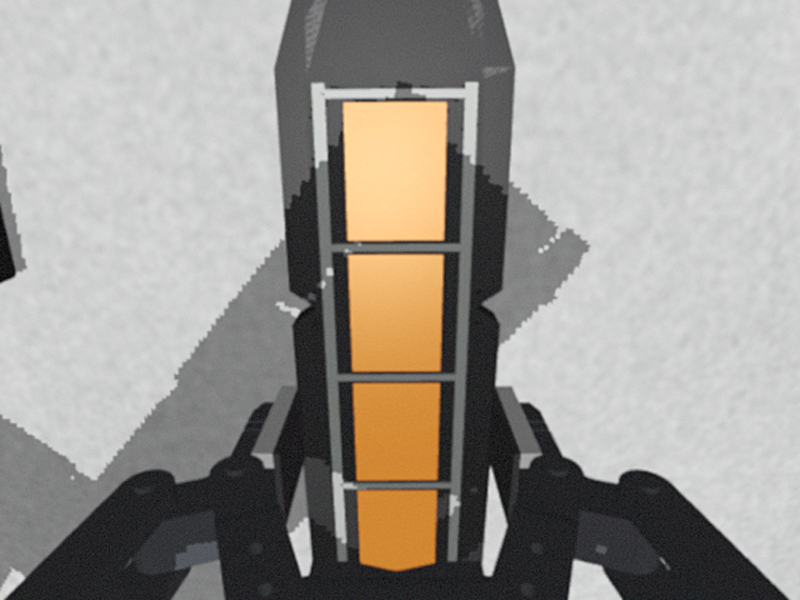

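The holder is gripped squarely, with notch apexes at (313,303) and (484,303) and the taper shoulders at (276,68) and (514,68). I'll work out its pose in the hand.

```bash
python3 - <<'E'
from h import *
import pickle
from scipy.optimize import brentq
i=pickle.load(open("w2.pkl","rb"))
for a,b,w,d in [((313,303),(484,303),.044,.035),((276,68),(514,68),.058,.096)]:
    f=lambda z: np.linalg.norm(hit("wrist",a,z,i)-hit("wrist",b,z,i))-w
    z=brentq(f,.02,.2); m=(hit("wrist",a,z,i)+hit("wrist",b,z,i))/2
    print("z top",z,m,"mid",m[:2]-d*np.array([.9826,.1857]))
    for z in (.095,.1):
        m=(hit("wrist",a,z,i)+hit("wrist",b,z,i))/2;print(z,m,"mid",m[:2]-d*np.array([.9826,.1857]))
E
```

```text
z top 0.10999428761863148 [ 0.51665 -0.2547   0.11   ] mid [ 0.482259  -0.2611995]
0.095 [ 0.5115 -0.2557  0.095 ] mid [ 0.477109  -0.2621995]
0.1 [ 0.51325 -0.2554   0.1    ] mid [ 0.478859  -0.2618995]
z top 0.09963964949301014 [ 0.57255 -0.2434   0.0996 ] mid [ 0.4782204 -0.2612272]
0.095 [ 0.57305 -0.2433   0.095  ] mid [ 0.4787204 -0.2611272]
0.1 [ 0.57245 -0.24345  0.1    ] mid [ 0.4781204 -0.2612772]
```

Request:
carry_out:
  series:
    - [[0.8,2,0],0,0.4]
    - [[0.8,3.5,0],0,0.4]
    - [[0.8,4,0],0,0.4]
    - [[0.8,4,0],0,0.4]
    - [[0.8,4,0],0,0.4]
    - [[0.8,4,0],0,0.4]
    - [[0.5,3,0],0,0.4]
    - [[0.5,1.4,0],0,0.4]
    - [[0,0,-2],0,0.4]
    - [[0,0,-2],0,0.4]
    - [[0,0,0],0,0.4]
    - [[0,0,0],0,0.4]

```text
time: 4.7
tool_pos: [0.5346, -0.0038, 0.0646]
eef_rot: [0.543, 0.451, 0.544, -0.453]
force: [0.1, 0.0, -0.5]
opening: 0.056
```

```bash
python3 - <<'E'
from h import *
import pickle
st();i=bot.camera_info("wrist");pickle.dump(i,open("w3.pkl","wb"))
cv2.imwrite("pics/w3.png",cv2.resize(bot.grab_frame("wrist")[:,:,::-1],(800,600),interpolation=cv2.INTER_CUBIC))
E
```

```text
t 4.7 p [ 0.5346 -0.0038  0.0646] jawyaw -79.47 xaxis [-0.002 -0.    -1.   ] F [ 0.13  0.   -0.52] open 0.056 q [-0.03  0.44  1.9  -0.    0.81  1.36]
```

View pics/w3.png

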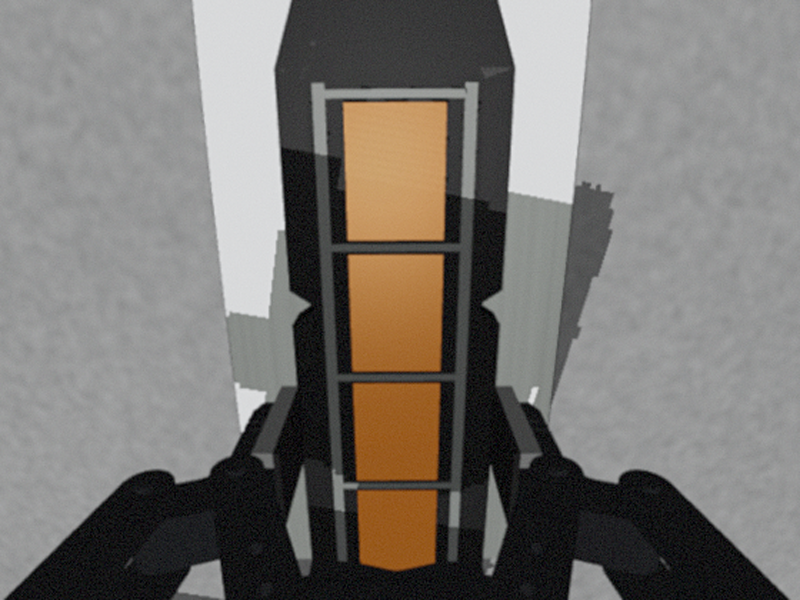

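The bed's left edge runs (192,0)→(238,410) and its right edge (591,0)→(555,380), with the holder roughly centred over it.

```bash
python3 - <<'E'
from h import *
import pickle
i=pickle.load(open("w3.pkl","rb"))
H=lambda uv,z:hit("wrist",uv,z,i)
L0,L1=H((192,0),.03),H((238,410),.03);R0,R1=H((591,0),.03),H((555,380),.03)
for a,b in((L1,L0),(R1,R0)): print("yaw",np.degrees(np.arctan2(*(a-b)[[1,0]]*-1)),a,b)
u=(L0-L1)/np.linalg.norm(L0-L1)+(R0-R1)/np.linalg.norm(R0-R1);u=u[:2]/np.linalg.norm(u[:2]);n=np.array([-u[1],u[0]])
print("u",u,"width",n@(L0-R0)[:2],"bedcentre n",n@(L0+R0)[:2]/2, n@(L1+R1)[:2]/2)
zt=.064-.002
for a,b in (((313,303),(484,303)),((276,68),(514,68))):
    m=(H(a,zt)+H(b,zt))/2;print("holder n",n@m[:2],m)
print("tcp n",n@np.array([.5346,-.0038]))
E
```

```text
yaw 10.679422270160494 [0.509  0.0516 0.03  ] [0.6421 0.0767 0.03  ]
yaw 10.943713239423678 [ 0.5425 -0.0607  0.03  ] [ 0.663  -0.0374  0.03  ]
u [0.9822494  0.18757963] width 0.11599507072614693 bedcentre n -0.10310388689377156 -0.10308922526595346
holder n -0.10458276599709093 [0.5722 0.0028 0.062 ]
holder n -0.10406385638346378 [0.6307 0.0145 0.062 ]
tcp n -0.10401261794244168
```

Request:
carry_out:
  series:
    - [[0,0.1,-1.0],0,0.4]
    - [[0,0,-0.7],0,0.4]
    - [[0,0,-0.3],0,0.4]
    - [[0,0,-0.2],0,0.4]
    - [[0,0,0],0,0.4]

```text
time: 5.25
tool_pos: [0.5348, -0.0023, 0.0431]
eef_rot: [0.544, 0.452, 0.544, -0.452]
force: [0.0, 0.1, -1.8]
opening: 0.0557
```

Request:
carry_out:
  series:
    - [[0,0,-0.1],0,0.4]
    - [[0,0,0],0,0.4]
    - [[0,0,0],0,0.7]
    - [[0,0,0],0,0.85]
    - [[0,0,0],0,1]
    - [[0,0,0],0,1]
    - [[0,0,1],0,1]
    - [[0,0,3],0,1]
    - [[0,0,4],0,1]
    - [[0,0,4],0,1]
    - [[0,0,2],0,1]
    - [[0,0,0],0,1]

```text
time: 6.45
tool_pos: [0.537, -0.0024, 0.1866]
eef_rot: [0.546, 0.454, 0.541, -0.45]
force: [0.3, -0.3, -0.8]
opening: 0.0852
```

```bash
python3 - <<'E'
from h import *
import pickle
st();i=bot.camera_info("wrist");pickle.dump(i,open("w4.pkl","wb"))
cv2.imwrite("pics/w4.png",cv2.resize(bot.grab_frame("wrist")[:,:,::-1],(800,600),interpolation=cv2.INTER_CUBIC))
E
```

```text
t 6.45 p [ 0.537  -0.0024  0.1866] jawyaw -79.44 xaxis [ 0.008 -0.    -1.   ] F [ 0.34 -0.28 -0.84] open 0.0852 q [-0.03  0.3   1.75 -0.    1.08  1.36]
```

View pics/w4.png

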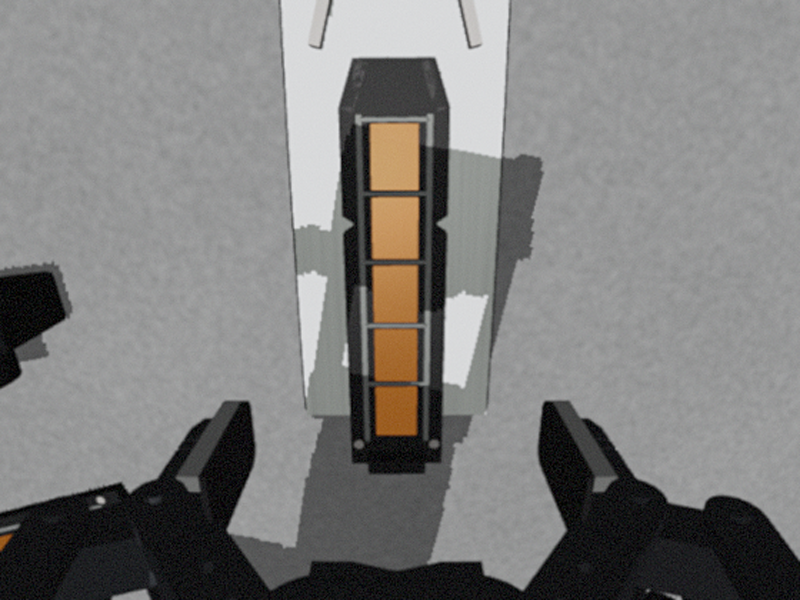

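The holder lies flat on the bed and in line, with its nose at (395,60) just short of the rail tips (317,46) and (475,46). Its notches are at (353,224) and (438,224) and its tail is near (397,462).

```bash
python3 - <<'E'
from h import *
import pickle
i=pickle.load(open("w4.pkl","rb"))
H=lambda uv,z:hit("wrist",uv,z,i)
u=np.array([.98225,.18758]);n=np.array([-u[1],u[0]])
for l,a,b,z in [("rail tips",(317,46),(475,46),.04),("nose",(353,59),(436,59),.04),("notch",(353,224),(438,224),.04),("tail",(352,461),(440,461),.04),("tab top rear",(369,460),(424,460),.052),("tab rear bottom edge",(369,473),(424,473),.04),("bed front",(306,414),(488,414),.03)]:
    A,B=H(a,z),H(b,z);m=((A+B)/2)[:2];print(l,m,"u",u@m,"n",n@m,"w",np.linalg.norm(A-B))
E
```

```text
rail tips [0.65995 0.0205 ] u 0.6520812775 n -0.10365729600000001 w 0.07890659034580065
nose [0.6537 0.0201] u 0.6458671829999999 n -0.10287782099999998 w 0.04169844121786807
notch [0.57165 0.00445] u 0.5623379435 n -0.10285909449999998 w 0.04668040274033632
tail [ 0.42055 -0.02375] u 0.4086302125 n -0.10221520649999999 w 0.05703770682627415
tab top rear [ 0.42995 -0.02235] u 0.4181259745 n -0.1026033085 w 0.034050844336080716
tab rear bottom edge [ 0.4114 -0.0258] u 0.39925808599999996 n -0.10251246199999998 w 0.03600999861149678
bed front [ 0.44895 -0.01925] u 0.4373702225 n -0.1031223535 w 0.11784099456470995
```

Request:
carry_out:
  series:
    - [[-2.5,-0.48,0],0,0]
    - [[-4,-0.76,0],0,0]
    - [[-4,-0.76,0],0,0]
    - [[-3,-0.57,0],0,0]
    - [[-1.6,-0.3,0],0,0]
    - [[0,0,-4],0,0]
    - [[0,0,-4],0,0]
    - [[0,0,-4],0,0]
    - [[0,0,-1.6],0,0]
    - [[0,0,0],0,0]
    - [[0,0,0],0,0]

```text
time: 7.6
tool_pos: [0.3845, -0.031, 0.0462]
eef_rot: [0.544, 0.452, 0.544, -0.452]
force: [0.3, 0.2, 0.7]
opening: 0.0001
```

```bash
cat >> h.py <<'E'
U=np.array([.98225,.18758]);N=np.array([-U[1],U[0]])
def su():
    s=bot.read_state();p=s["tool_pos"];print("t",round(s["time"],2),"u",(U@p[:2]).round(4),"n",(N@p[:2]).round(4),"z",p[2].round(4),"Fu",(U@s["force"][:2]).round(2),"Fn",(N@s["force"][:2]).round(2),"Fz",s["force"][2].round(2),"open",round(s["opening"],4))
E
python3 - <<'E'
from h import *
su()
cv2.imwrite("pics/w5.png",cv2.resize(bot.grab_frame("wrist")[:,:,::-1],(800,600),interpolation=cv2.INTER_CUBIC))
E
```

```text
t 7.6 u 0.3718 n -0.1026 z 0.0462 Fu 0.33 Fn 0.15 Fz 0.68 open 0.0001
```

View pics/w5.png

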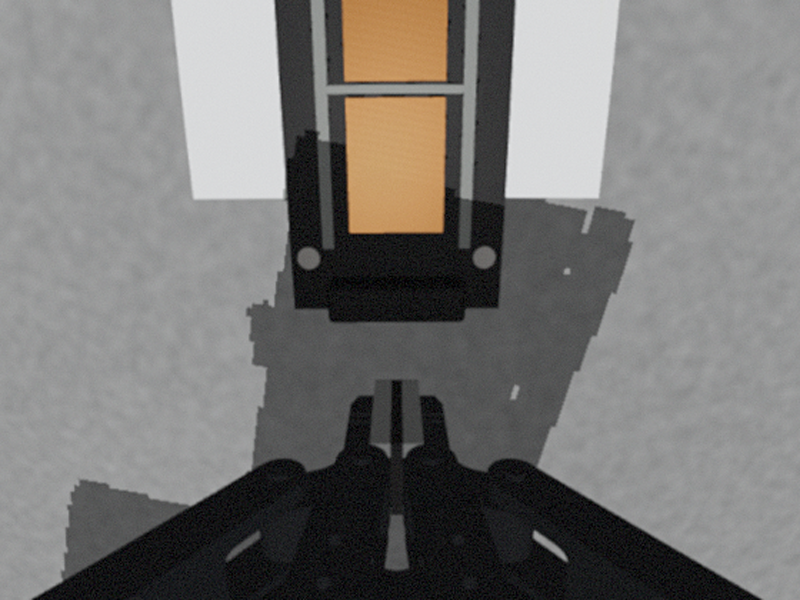

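Request:
carry_out:
  series:
    - [[1.5,0.28,0.4],0,0]
    - [[0.5,0.1,0],0,0]
    - [[0.8,0.15,0],0,0]
    - [[0.8,0.15,0],0,0]
    - [[0.8,0.15,0],0,0]
    - [[0.8,0.15,0],0,0]
    - [[0.8,0.15,0],0,0]
    - [[0.8,0.15,0],0,0]
    - [[0.8,0.15,0],0,0]
    - [[0.8,0.15,0],0,0]
    - [[0.5,0.1,0],0,0]
    - [[0,0,0],0,0]

```text
time: 8.85
tool_pos: [0.474, -0.0141, 0.0503]
eef_rot: [0.544, 0.452, 0.544, -0.452]
force: [0.4, -0.2, 0.7]
opening: -0.0002
```

```bash
python3 - <<'E'
from h import *
import pickle
su();i=bot.camera_info("wrist");pickle.dump(i,open("w6.pkl","wb"))
cv2.imwrite("pics/w6.png",cv2.resize(bot.grab_frame("wrist")[:,:,::-1],(800,600),interpolation=cv2.INTER_CUBIC))
E
```

```text
t 8.85 u 0.463 n -0.1028 z 0.0503 Fu 0.39 Fn -0.25 Fz 0.73 open -0.0002
```

View pics/w6.png

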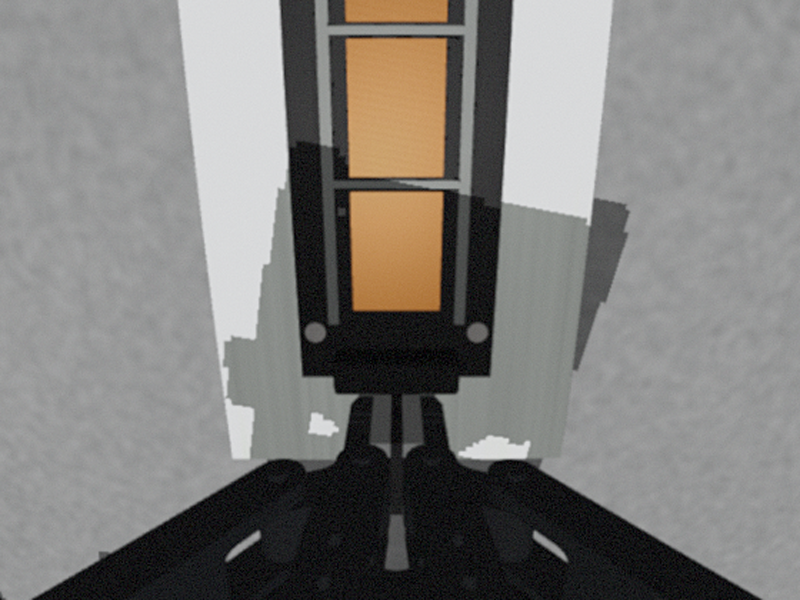

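The holder is square against the fingers, its tail at (397,378). Next I'll feel for the rollers.

Request:
carry_out:
  series:
    - [[0.4,0.076,0],0,0]
    - [[0.4,0.076,0],0,0]
    - [[0.2,0.038,0],0,0]

```text
time: 9.2
tool_pos: [0.4833, -0.0123, 0.0504]
eef_rot: [0.544, 0.452, 0.544, -0.452]
force: [-1.2, 0.9, 0.7]
opening: -0.0
```

Request:
carry_out:
  series:
    - [[0.4,0.076,0],0,0]
    - [[0.4,0.076,0],0,0]
    - [[0.2,0.038,0],0,0]

```text
time: 9.5
tool_pos: [0.4936, -0.0103, 0.0504]
eef_rot: [0.544, 0.452, 0.544, -0.452]
force: [-0.7, 0.1, 0.4]
opening: -0.0001
```

Request:
carry_out:
  series:
    - [[0.4,0.076,0],0,0]
    - [[0.4,0.076,0],0,0]
    - [[0.2,0.038,0],0,0]

```text
time: 9.8
tool_pos: [0.5036, -0.0084, 0.0504]
eef_rot: [0.544, 0.452, 0.544, -0.452]
force: [-1.3, 0.7, 0.2]
opening: -0.0003
```

Request:
carry_out:
  series:
    - [[0.4,0.076,0],0,0]
    - [[0.4,0.076,0],0,0]
    - [[0.2,0.038,0],0,0]

```text
time: 10.1
tool_pos: [0.5135, -0.0065, 0.0504]
eef_rot: [0.544, 0.452, 0.544, -0.452]
force: [-1.0, -0.1, 0.4]
opening: -0.0
```

Request:
carry_out:
  series:
    - [[0.3,0.057,0],0,0]
    - [[0.3,0.057,0],0,0]

```text
time: 10.3
tool_pos: [0.5192, -0.0054, 0.0503]
eef_rot: [0.544, 0.452, 0.544, -0.452]
force: [-0.7, -0.2, -0.1]
opening: -0.0001
```

Request:
carry_out:
  series:
    - [[0.3,0.057,0],0,0]
    - [[0.3,0.057,0],0,0]

```text
time: 10.5
tool_pos: [0.5252, -0.0043, 0.0503]
eef_rot: [0.544, 0.452, 0.544, -0.452]
force: [-0.8, -0.1, 0.0]
opening: 0.0001
```

Request:
carry_out:
  series:
    - [[0.3,0.057,0],0,0]
    - [[0.3,0.057,0],0,0]

```text
time: 10.7
tool_pos: [0.5312, -0.0031, 0.0503]
eef_rot: [0.544, 0.452, 0.544, -0.452]
force: [-1.2, -0.4, -0.0]
opening: -0.0003
```

Request:
carry_out:
  series:
    - [[0.3,0.057,0],0,0]
    - [[0.3,0.057,0],0,0]

```text
time: 10.9
tool_pos: [0.5367, -0.0021, 0.0503]
eef_rot: [0.544, 0.451, 0.544, -0.452]
force: [-4.1, -0.8, 2.2]
opening: -0.0001
```

Request:
carry_out:
  series:
    - [[0.3,0.057,0],0,0]
    - [[0.3,0.057,0],0,0]
    - [[0.3,0.057,0],0,0]

```text
time: 11.2
tool_pos: [0.545, -0.0004, 0.0502]
eef_rot: [0.543, 0.451, 0.545, -0.452]
force: [-5.3, -1.1, 2.9]
opening: -0.0001
```

Request:
carry_out:
  series:
    - [[0.3,0.057,0],0,0]
    - [[0.3,0.057,0],0,0]
    - [[0.3,0.057,0],0,0]

```text
time: 11.5
tool_pos: [0.5537, 0.0013, 0.0502]
eef_rot: [0.543, 0.451, 0.545, -0.453]
force: [-5.8, -1.4, 3.6]
opening: 0.0001
```

Request:
carry_out:
  series:
    - [[0.3,0.057,0],0,0]
    - [[0.3,0.057,0],0,0]
    - [[0.3,0.057,0],0,0]

```text
time: 11.8
tool_pos: [0.5644, 0.0032, 0.0502]
eef_rot: [0.544, 0.452, 0.544, -0.452]
force: [-2.9, -0.8, 0.6]
opening: 0.0
```

Request:
carry_out:
  series:
    - [[0.3,0.057,0],0,0]
    - [[0.3,0.057,0],0,0]
    - [[0.3,0.057,0],0,0]

```text
time: 12.1
tool_pos: [0.5733, 0.0049, 0.0502]
eef_rot: [0.544, 0.452, 0.544, -0.452]
force: [-2.3, -1.9, -1.8]
opening: -0.0001
```

Request:
carry_out:
  series:
    - [[0.3,0.057,0],0,0]
    - [[0.3,0.057,0],0,0]
    - [[0.3,0.057,0],0,0]

```text
time: 12.4
tool_pos: [0.5822, 0.0066, 0.0503]
eef_rot: [0.544, 0.452, 0.544, -0.452]
force: [-2.0, -1.1, -1.2]
opening: -0.0004
```

Request:
carry_out:
  series:
    - [[0.3,0.057,0],0,0]
    - [[0.3,0.057,0],0,0]
    - [[0.3,0.057,0],0,0]

```text
time: 12.7
tool_pos: [0.5912, 0.0082, 0.0503]
eef_rot: [0.544, 0.452, 0.544, -0.452]
force: [-2.0, -0.8, 0.2]
opening: -0.0001
```

Request:
carry_out:
  series:
    - [[0.2,0.038,0],0,0]
    - [[0.2,0.038,0],0,0]
    - [[0.2,0.038,0],0,0]
    - [[0.2,0.038,0],0,0]

```text
time: 13.1
tool_pos: [0.5991, 0.0097, 0.0503]
eef_rot: [0.544, 0.452, 0.544, -0.452]
force: [-2.2, -0.6, -0.9]
opening: 0.0002
```

Request:
carry_out:
  series:
    - [[0.1,0.019,0],0,0]
    - [[0.1,0.019,0],0,0]

```text
time: 13.3
tool_pos: [0.6011, 0.0101, 0.0504]
eef_rot: [0.544, 0.452, 0.544, -0.452]
force: [-1.6, -0.1, -1.2]
opening: -0.0001
```

Request:
carry_out:
  series:
    - [[0.1,0.019,0],0,0]
    - [[0.1,0.019,0],0,0]

```text
time: 13.5
tool_pos: [0.603, 0.0105, 0.0503]
eef_rot: [0.544, 0.452, 0.544, -0.452]
force: [-1.8, 0.1, -0.8]
opening: 0.0
```

Request:
carry_out:
  series:
    - [[0.1,0.019,0],0,0]

```text
time: 13.6
tool_pos: [0.604, 0.0107, 0.0503]
eef_rot: [0.544, 0.452, 0.544, -0.452]
force: [-1.1, -0.9, -0.2]
opening: 0.0001
```

Request:
carry_out:
  series:
    - [[0.1,0.019,0],0,0]

```text
time: 13.7
tool_pos: [0.605, 0.0109, 0.0504]
eef_rot: [0.544, 0.452, 0.544, -0.452]
force: [-1.0, 0.2, -0.8]
opening: 0.0
```

Request:
carry_out:
  series:
    - [[0.1,0.019,0],0,0]

```text
time: 13.8
tool_pos: [0.606, 0.0111, 0.0503]
eef_rot: [0.544, 0.452, 0.544, -0.452]
force: [-1.6, -0.5, -1.0]
opening: 0.0003
```

Request:
carry_out:
  series:
    - [[0.1,0.019,0],0,0]
    - [[0.1,0.019,0],0,0]

```text
time: 14.0
tool_pos: [0.608, 0.0114, 0.0503]
eef_rot: [0.544, 0.452, 0.544, -0.452]
force: [-2.1, 0.1, -1.5]
opening: 0.0001
```

Request:
carry_out:
  series:
    - [[0.1,0.019,0],0,0]

```text
time: 14.1
tool_pos: [0.6091, 0.0117, 0.0503]
eef_rot: [0.544, 0.452, 0.544, -0.452]
force: [-1.9, -0.3, -0.9]
opening: 0.0001
```

Request:
carry_out:
  series:
    - [[0.1,0.019,0],0,0]

```text
time: 14.2
tool_pos: [0.6103, 0.0118, 0.0504]
eef_rot: [0.544, 0.452, 0.544, -0.452]
force: [-1.6, -0.2, -0.8]
opening: 0.0001
```

Request:
carry_out:
  series:
    - [[0.1,0.019,0],0,0]

```text
time: 14.3
tool_pos: [0.6119, 0.012, 0.0507]
eef_rot: [0.544, 0.452, 0.543, -0.451]
force: [0.2, 0.7, 0.2]
opening: -0.0002
```

The force has dropped, so it looks like the rollers snapped in. I'll check that the push now climbs.

Request:
carry_out:
  series:
    - [[0,0,0],0,0]
    - [[0.1,0.019,0],0,0]

```text
time: 14.5
tool_pos: [0.6125, 0.0122, 0.0506]
eef_rot: [0.544, 0.452, 0.544, -0.452]
force: [0.2, -0.4, 0.4]
opening: -0.0001
```

Request:
carry_out:
  series:
    - [[0.1,0.019,0],0,0]

```text
time: 14.6
tool_pos: [0.6133, 0.0124, 0.0505]
eef_rot: [0.544, 0.452, 0.544, -0.452]
force: [0.5, 0.1, 1.1]
opening: -0.0001
```

Request:
carry_out:
  series:
    - [[0.1,0.019,0],0,0]

```text
time: 14.7
tool_pos: [0.6142, 0.0126, 0.0504]
eef_rot: [0.544, 0.452, 0.544, -0.452]
force: [0.2, -0.6, -0.8]
opening: -0.0004
```

Request:
carry_out:
  series:
    - [[0.05,0.01,0],0,0]

```text
time: 14.8
tool_pos: [0.6147, 0.0127, 0.0504]
eef_rot: [0.544, 0.452, 0.544, -0.452]
force: [0.3, -1.4, 0.7]
opening: -0.0001
```

Request:
carry_out:
  series:
    - [[0.05,0.01,0],0,0]

```text
time: 14.9
tool_pos: [0.615, 0.0128, 0.0503]
eef_rot: [0.544, 0.452, 0.544, -0.452]
force: [-0.3, -0.4, -0.1]
opening: -0.0002
```

Request:
carry_out:
  series:
    - [[0.05,0.01,0],0,0]

```text
time: 15.0
tool_pos: [0.6155, 0.0129, 0.0503]
eef_rot: [0.544, 0.452, 0.544, -0.452]
force: [0.4, 0.1, 0.8]
opening: -0.0002
```

```bash
python3 - <<'E'
from h import *
su()
a=cv2.resize(bot.grab_frame("wrist")[200:400,150:410,::-1],None,fx=3,fy=3,interpolation=cv2.INTER_CUBIC)
cv2.imwrite("pics/w7.png",a)
E
```

```text
t 15.0 u 0.607 n -0.1028 z 0.0503 Fu 0.46 Fn 0.06 Fz 0.8 open -0.0002
```

View pics/w7.png

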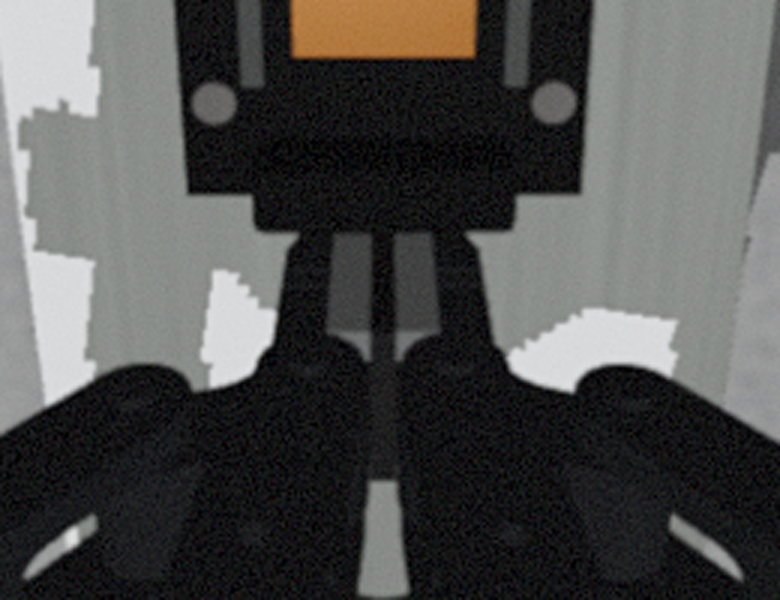

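The tail at (385,230) is almost touching the fingers and still square. I'll keep going in half-millimetre steps until the force climbs.

Request:
carry_out:
  series:
    - [[0.05,0.01,0],0,0]

```text
time: 15.15
tool_pos: [0.6156, 0.0129, 0.0503]
eef_rot: [0.544, 0.452, 0.544, -0.452]
force: [-1.8, 0.1, 1.9]
opening: -0.0001
```

Request:
carry_out:
  series:
    - [[0.05,0.01,0],0,0]

```text
time: 15.25
tool_pos: [0.6156, 0.0129, 0.0503]
eef_rot: [0.543, 0.451, 0.544, -0.452]
force: [-3.3, -1.3, 2.1]
opening: -0.0001
```

The push climbs while the holder stays put, so it is seated in the notches. I'm backing off.

Request:
carry_out:
  series:
    - [[-0.5,-0.1,0],0,0]
    - [[-1.5,-0.28,0],0,0]
    - [[-3,-0.57,0],0,0]
    - [[-2,-0.38,2],0,0]
    - [[0,0,4],0,0]
    - [[0,0,4],0,0]
    - [[0,0,2],0,0]
    - [[0,0,0],0,0]
    - [[0,0,0],0,0]

```text
time: 16.15
tool_pos: [0.5462, -0.0002, 0.1701]
eef_rot: [0.544, 0.452, 0.544, -0.452]
force: [0.1, 0.3, -0.6]
opening: 0.0001
```

```bash
python3 - <<'E'
from h import *
import pickle
su();i=bot.camera_info("wrist");pickle.dump(i,open("w8.pkl","wb"))
cv2.imwrite("pics/w8.png",cv2.resize(bot.grab_frame("wrist")[:,:,::-1],(800,600),interpolation=cv2.INTER_CUBIC))
E
```

```text
t 16.15 u 0.5364 n -0.1027 z 0.1701 Fu 0.15 Fn 0.26 Fz -0.62 open 0.0001
```

View pics/w8.png

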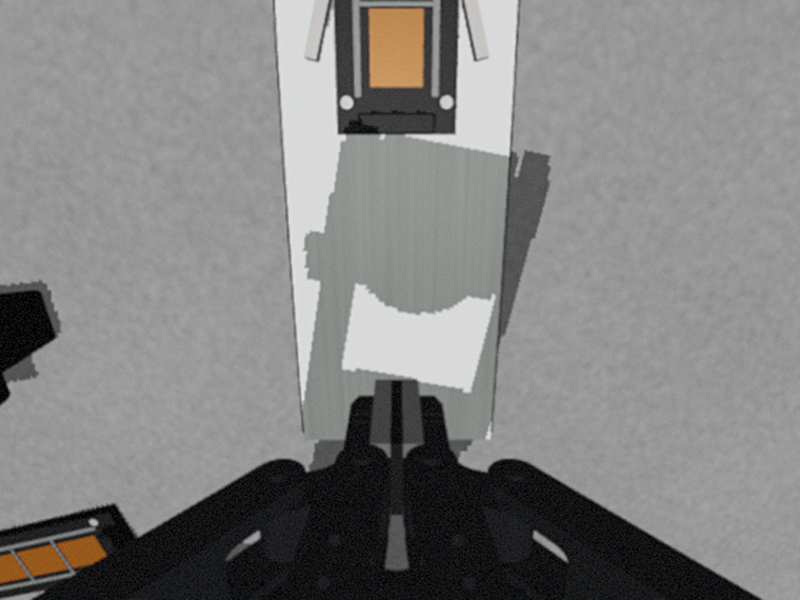

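The holder sits square between the rails, its tail edge at (337..455,132) and the rail tips at (313,57) and (480,59). I'll check those numbers, then hand in.

```bash
python3 - <<'E'
from h import *
import pickle
i=pickle.load(open("w8.pkl","rb"))
for l,a,b,z in [("tail",(337,132),(455,132),.04),("rail",(313,57),(480,58),.04),("bed front",(304,438),(491,438),.03)]:
    A,B=hit("wrist",a,z,i)[:2],hit("wrist",b,z,i)[:2];m=(A+B)/2;print(l,"u",U@m,"n",N@m,"w",np.linalg.norm(A-B),"skew",np.degrees(np.arcsin(U@(A-B)/np.linalg.norm(A-B))))
bot.close_job()
E
```

```text
tail u 0.6188599244999999 n -0.10275970949999999 w 0.05766402691453311 skew 0.32010531759332295
rail u 0.6527246839999999 n -0.10322022749999998 w 0.07852216247659002 skew 0.689476324212022
bed front u 0.437924783 n -0.10261741449999999 w 0.11664274516659834 skew 0.3397829211868583
the job is handed in; nothing more can be done
```

The holder is seated under the scanner head with its rollers in the notches, and the job was handed in after about 16 s of the 64 s allowed. The roller travel isn't in the state I could read, so seating is judged by feel and by the camera picture.

- **Placing:** I picked up the holder farthest from the base and laid it flat on the bed in front of the head, nose towards the rails and in line with them. I then pushed it in from behind the tab with closed fingers.
- **The push:** The force rose to about 6 N as the nose parted the rollers, then settled to about 2 N along the edges.
- **The click:** The force dropped to zero as the holder snapped about 4 mm ahead of the fingers. When I touched it again, the push climbed to about 3.5 N with no movement. I stopped there, well short of the 8 N given for a firm press and the 10 N limit, and backed off.
- **Last checks:** The final picture puts the tail at about scanner x = -59 mm, so the holder's centre is at about 61 mm (accepted range 10.5 to 65.5 mm). It is centred within 1 mm, squared within about 0.5°, and the arm is clear of everything.
- **Not checked:** I didn't look at the camera, lens and film can again at the end, but the arm never went near them.

No check failed or disagreed by more than a few millimetres.

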